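# Turn the seal-fixture clamp strap end for end

## Robot

A 6-joint arm with a two-finger parallel gripper is mounted at the origin on the work surface. World frame = base frame: x ahead of the robot, y to its left, z up, the work surface at z = 0. Lengths are in m, angles in rad, forces in N, time in s.
With the tool pointing down it reaches from about 0.325 to 0.775 m from the base axis. Payload 5.5 kg.
Tool frame: the origin (TCP) lies at the very end of the fingers, on their centre line; the grasp point (between the pads) lies 19 mm behind it; z points along the fingers, y is the line along which they close (so a half turn about z gives the same grasp; the last joint's range is limited). The gripper opens to 88 mm and grips with 3 to 60 N. Pads are 20 mm wide; open, the fingers measure 115 mm over their backs; the gripper's body (75 mm by 178 mm) begins 61 mm behind the grasp point.
Start: joints at [1.103, 0.091, 1.231, -0, 1.82, -0.057], TCP at [0.24, 0.55, 0.223] pointing down, gripper open.
Joint ranges: [-2.87, 2.87], [-0.86, 2.18], [0.17, 2.46], [-1.51, 4.65], [0.06, 2.69], [-2.65, 2.65]. Speed limits (rad/s): [2.57, 2.57, 3.01, 3.14, 3.14, 3.14].

## Interface

Orientations are given as a unit quaternion [x, y, z, w].
In Python, from plant import sense, imaging, ticket gives the robot as it stands.
- The arm moves only by the tool drive_tool, never from a script. Its argument "steps" is a list of rows, each a list of 3 entries, a list of its own where there are three numbers: the closure in counts, from 0 (fully open) to 255 (shut), then the shift along the tool's x, y, z in m, then the turn, a rotation vector about the tool's x, y, z in rad. In form: [[fingers, [tx, ty, tz], [ax, ay, az]], ...]. A call has 1 to 5 rows; each row shifts and turns the commanded pose from where the row before left it, along the tool's axes as they then stand; what a row does not reach is not made up. A row lasts 1/12 s, in which the tool goes at most 41.7 mm and 7.16 degrees, less where a joint would pass 70% of its speed; a pose out of reach is approached as far as the arm can. A call with a gripper value outside its range is refused whole. The fingers move at their own pace and stop on an object; "grip_force" is the grip in N (left out, the last holds). Time passes only in rows, so rows that do not move let the fingers close. It gives the time, the measured TCP pose, the force, the opening and the grip force at its end, in the units of the state.
- sense(): the state, without advancing time (a new reading comes with each control period).
- imaging.get_image(name): name is "scene" or "top" or "wrist"; returns the picture (420x560x3 uint8, red, green, blue); there is no depth.
- imaging.camera_info(name): a dict with "fx", "fy", "cx", "cy" (pixels), "origin" and "rotation" of the camera in the world. Camera axes: x right, y down, z forward; pixel columns grow to the right and rows downward; lengths in m; the calibration is good to about 2 mm. A picture is of the moment at which its call begins: read the wrist's pose just before it. camera_info takes no time and is no camera call; for the wrist camera it gives the pose at the moment of the call.
- ticket.sign_off(): hands the job in; it is judged then, once.
The state is a dict: "time": time; "joint_pos": joint angles; "dq": joint speeds; "joint_efforts": joint torques, N m; "ee_pos": TCP position; "orientation": TCP orientation; "contact_force": force on the tool from outside, world axes, zero at the start; "torque": the same for the moment, N m; "gripper_width": opening from 0.0 (shut) to 1.0 (fully open); "gripper_force": force on a finger pad.
Only numpy, scipy, OpenCV 4.12 (cv2) and the standard library are available. Lean on these libraries where they do the work, as an engineer would, in place of code of your own. Each camera call takes 0.05 s, during which the arm holds its last target. There are 200 camera calls.

## Task

The clamp strap on the seal fixture is on the wrong way round: swing the red keeper clear of it, lift the strap right off the pivot pin, turn it end for end, and refit it fully down on the pin by its blue end, with the orange end in the rest over the seal. Do not drop the strap. Then swing the keeper fully back over the strap, let go, and leave everything else on the bench where it is.

Things in the scene. Friction and masses are not known exactly. Their poses are not given: they have to be found in the camera images.
- fixture: Fixed clamping fixture: dark steel plate 290 x 160 x 12 mm on the bench. Fixed in a run; place and yaw differ between runs. Origin on the bench under the middle of the fitted strap; x runs along the fitted strap from the pivot pin (x = -68, y = 0 mm) to rest and seal, z up. The fitted strap lies on the pin's 24 mm shoulder and on the rest, underside 45 mm above the bench.
- pin_top (a point): Centre of the tip of the upright brass pivot pin, 73 mm above the bench. The pin has 15 mm diameter and stands 28 mm above its shoulder; its top 7 mm taper to 6 mm diameter.
- rest (a point): Middle of the top of the rest block that carries the strap's free end, 45 mm above the bench, at x = 50 mm of the fixture; the block is 20 mm long (x). Two cheeks beside it (inner faces at y = +-21 mm, tops 58 mm above the bench) stop the strap swinging.
- seal (a point): Centre of the top of the fixed low round steel seal under the strap's free end: 52 mm diameter, top 34 mm above the bench.
- gauge_top (a point): Top of the fixture's fixed gauge column, 172 mm above the bench, at x = -135, y = 45 mm of the fixture; 16 mm thick, with a dial of 44 mm diameter near its top.
- keeper_grip (a point): On the keeper's vertical turning axis (x = 50, y = -65 mm of the fixture), 89.5 mm above the bench, near mid-height of its black grip bar (36 long, 12 wide, 36 high, top 105.5 mm above the bench), to be pinched across its width. y runs along the bar and the red blade, which reaches 80 mm from the axis to +y (16 wide, 6 thick, underside 63.5 mm above the bench); z up.
- keeper (a joint): Turn of the red keeper (rad): 0 = fully closed, blade square across the strap; grows as it opens, clockwise seen from above, to its stop at 1.5 (blade parallel to the strap); beyond about 1.15 the strap can be lifted past it. It stays where left (friction 0.06 N m). Starts between 0 and 0.35, over the strap.
- strap_post (a point): Centre of the black square grip post (28 x 28 mm, 50 high) on the middle of the loose aluminium strap (bar 200 x 34 x 14 mm, about 0.3 kg, balanced under the post); grip across either pair of faces. x runs along the strap to its orange end (blue end at -x), z up. 39 mm above the bar's underside, 25 mm above its top; 84 mm above the bench when fitted.
- orange_eye (a point): Centre of the 18 mm through hole near the strap's orange end, half-way through the 14 mm thick bar, 68 mm from the strap's middle. Axes as the strap. At the start this eye is on the pin and the blue end lies in the rest. Under each end a coloured foot, 14 mm diameter, sticks down 8 mm, 91 mm from the strap's middle.
- blue_eye (a point): Centre of the 18 mm through hole near the strap's blue end, half-way through the 14 mm thick bar, 68 mm from the strap's middle. Axes as the strap.
- sleeve_mid (a point): Bystander: middle of a loose upright steel tube, 54 mm diameter, 130 mm high, standing close beside the fixture.
- cartridge_mid (a point): Bystander: middle of a loose upright stepped steel seal cartridge, 76 mm diameter, 75 mm high.
- hub_mid (a point): Bystander: middle of a loose steel hub with four lugs, 106 mm across, 75 mm high.
- jar_mid (a point): Bystander: middle of a loose jar with a yellow lid, 68 mm diameter, 90 mm high.
- driver_grip (a point): Bystander: grip of a loose screwdriver with a yellow handle, 200 mm long, lying flat.
- collar_mid (a point): Bystander: middle of a loose steel ring, 90 mm diameter, 28 mm high, lying flat.
Not all that is in view belongs to the job. What is shaped like the part that bears strap_post but purple is not meant.

How it is judged:
By the outcome, as a careful person would: the job done as asked, in the order asked, and still so for the second after the job is handed in, with the robot touching nothing.
It also fails if it takes over 67 s, if anything falls off the work surface, if the arm or the gripper's body presses on something with over 40 N, if the wrist force passes 120 N, or if a joint passes its speed limit or range.

## Working session

There is one attempt and no reset: what is moved stays moved. The work goes in short steps, Python scripts to look and compute and a tool call to move; the robot and the scene stay as the last step left them, time stands still between calls to the robot, and variables do not carry over. Pictures are saved under pics/ and viewed, at most 10 in all, crops included, and the job is handed in when it is done.

Besides the shell and the picture viewer there is one more tool, called as name(argument=value, ...), one argument or row to a line, values as JSON. drive_tool: Moves the arm, as the interface text tells. Its arguments: {"type":"object","properties":{"steps":{"type":"array"},"grip_force":{"type":"number"}},"required":["steps"]}

```bash
mkdir -p pics; python3 - <<'E'
from plant import sense, imaging
import cv2,numpy as np
s=sense();print(s)
for n in("scene","top"):
    im=imaging.get_image(n);cv2.imwrite(f"pics/{n}0.png",im[:,:,::-1]);c=imaging.camera_info(n);print(n,c)
a=cv2.imread("pics/scene0.png");b=cv2.imread("pics/top0.png")
cv2.imwrite("pics/both0.png",cv2.resize(np.vstack([b]),(800,600),interpolation=cv2.INTER_CUBIC))
E
```

```text
{'time': 0.0, 'joint_pos': array([ 1.10327181e+00,  9.18706197e-02,  1.23185763e+00,  6.02505259e-06,
        1.81982783e+00, -5.67432841e-02]), 'dq': array([ 1.04101387e-06, -8.61865266e-05, -2.57933492e-04, -3.03523565e-04,
       -3.26740577e-04,  4.47155082e-04]), 'joint_efforts': array([-2.17232693e-03, -4.46466208e+01, -4.06434810e+01,  6.95839967e-02,
        2.97559379e-02, -1.34479328e-04]), 'ee_pos': array([0.23948361, 0.54980707, 0.22151581]), 'orientation': array([ 2.03948761e-01,  9.78981072e-01, -9.47421729e-04, -2.57224210e-04]), 'contact_force': array([-0.71071084, -0.96787466,  0.04415228]), 'torque': array([ 0.02596171, -0.01829325,  0.0414793 ]), 'gripper_force': 0.0, 'gripper_width': 1.0001365413705587}
scene {'fx': 490.9050253258298, 'fy': 490.9050253258298, 'cx': 279.78450327195037, 'cy': 207.39866959128125, 'origin': array([1.70295543, 0.26792948, 1.30454314]), 'rotation': array([ 0.57844231,  0.72163753, -0.29656511, -0.23810273])}
top {'fx': 405.1762074561559, 'fy': 405.1762074561559, 'cx': 278.866397559977, 'cy': 210.702414118684, 'origin': array([0.27321149, 0.01487458, 1.41855245]), 'rotation': array([-0.69690219,  0.71029792, -0.06520461,  0.07451553])}
```

View pics/both0.png

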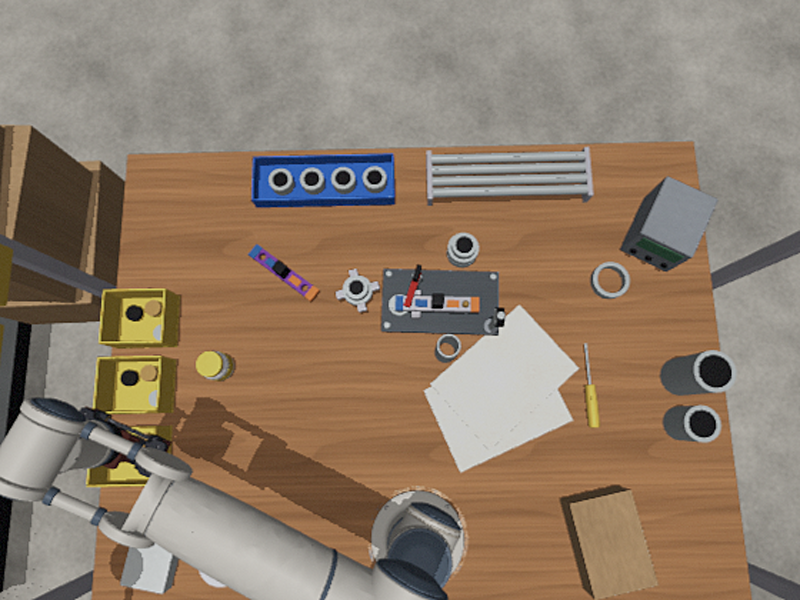

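View pics/scene0.png

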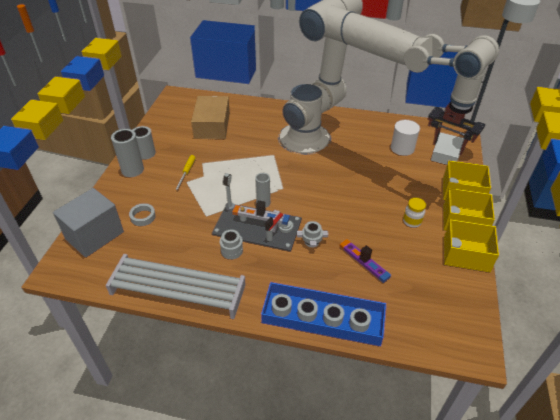

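The top picture (800 px scale) shows two candidates. The aluminium strap with its black post is at (437,303), orange end right on the pin and blue end left. The purple look-alike is at (283,270). I choose the one on the fixture and check it in a close crop.

```bash
cat > h.py <<'E'
import numpy as np
from plant import sense, imaging
from scipy.spatial.transform import Rotation as R
def ray(c,u,v,z):
    d=R.from_quat(c["rotation"]).apply([(u-c["cx"])/c["fx"],(v-c["cy"])/c["fy"],1]);o=c["origin"]
    return o+d*(z-o[2])/d[2]
def proj(c,p):
    q=R.from_quat(c["rotation"]).inv().apply(np.array(p)-c["origin"]);return np.array([c["cx"]+c["fx"]*q[0]/q[2],c["cy"]+c["fy"]*q[1]/q[2]])
E
python3 - <<'E'
import cv2,numpy as np
from h import *
print(sense()["time"])
b=cv2.imread("pics/top0.png")[175:265,240:360]
cv2.imwrite("pics/crop0.png",cv2.resize(b,None,fx=6.6666,fy=6.6666,interpolation=cv2.INTER_CUBIC))
E
```

```text
0.1
```

View pics/crop0.png

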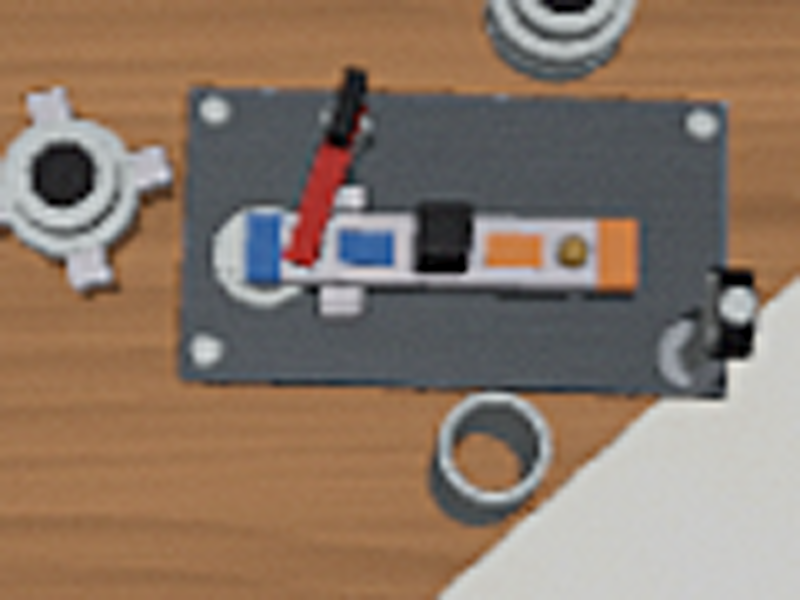

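The crop confirms the choice: the strap has its orange end on the brass pin (573,250), its post top near (445,225), and the blue end at the left under the red keeper. The keeper's grip top is at (350,100). The tube stands at (492,450) and the gauge at (735,305).

```bash
python3 - <<'E'
from h import *
c=imaging.camera_info("top")
P=lambda u,v,z:ray(c,240+u/6.6666-.43,175+v/6.6666-.43,z)
a=P(246,248,.059);b=P(637,253,.059);pin=P(573,250,.073);post=P(445,225,.109);k=P(347,105,.1055)
print(a,b,np.linalg.norm(a-b),"mid",(a+b)/2,"pin",pin,"post",post,"keep",k)
for n,u,v,z in(("c1",190,88,.012),("c2",727,102,.012),("c3",726,397,.012),("c4",180,380,.012),("tube",494,449,.13),("gauge",738,305,.172),("tip",300,258,.0695),("hub",65,175,.075),("cart",563,10,.075)): print(n,P(u,v,z).round(4))
d=a-b;print("yaw",np.degrees(np.arctan2(d[1],d[0])))
s=sense();w=imaging.camera_info("wrist");T=R.from_quat(s["orientation"])
print(T.as_matrix().round(3),T.inv().apply(w["origin"]-s["ee_pos"]),(T.inv()*R.from_quat(w["rotation"])).as_matrix().round(3),w["fx"])
E
```

```text
[0.5424809  0.03871026 0.059     ] [ 0.53576675 -0.16137769  0.059     ] 0.2002005692256176 mid [ 0.53912383 -0.06133371  0.059     ] pin [ 0.53527455 -0.12726405  0.073     ] post [ 0.54215282 -0.0607776   0.109     ] keep [ 0.6052008 -0.0138653  0.1055   ]
c1 [0.6401 0.0682 0.012 ]
c2 [ 0.6262 -0.2192  0.012 ]
c3 [ 0.4671 -0.2105  0.012 ]
c4 [0.4817 0.0754 0.012 ]
tube [ 0.4279 -0.0796  0.13  ]
gauge [ 0.4882 -0.1927  0.172 ]
tip [0.5347 0.0111 0.0695]
hub [0.5792 0.1302 0.075 ]
cart [ 0.661 -0.127  0.075]
yaw 88.07810508459987
[[-0.917  0.399 -0.001]
 [ 0.399  0.917 -0.002]
 [ 0.    -0.002 -1.   ]] [ 0.08030171 -0.00082225 -0.16168459] [[-0.    -0.956 -0.292]
 [ 1.    -0.    -0.   ]
 [ 0.    -0.292  0.956]] 303.92702435535966
```

drive_tool(
  steps=[
    [139,[-0.028,-0.0185,0.0015],[0,0,0]],
    [139,[-0.028,-0.0185,0.0015],[0,0,0]],
    [139,[-0.028,-0.0185,0.0015],[0,0,0]],
    [139,[-0.028,-0.0185,0.0015],[0,0,0]],
    [139,[-0.028,-0.0185,0.0015],[0,0,0]],
  ],
)

```text
time: 0.52
ee_pos: [0.3314, 0.4079, 0.2145]
orientation: [0.204, 0.979, -0.0, -0.0]
contact_force: [1.2, 0.9, 0.3]
gripper_width: 0.661
gripper_force: 0.0
```

drive_tool(
  steps=[
    [139,[-0.028,-0.0185,0.0015],[0,0,0]],
    [139,[-0.028,-0.0185,0.0015],[0,0,0]],
    [139,[-0.028,-0.0185,0.0015],[0,0,0]],
    [139,[-0.028,-0.0185,0.0015],[0,0,0]],
    [139,[-0.028,-0.0185,0.0015],[0,0,0]],
  ],
)

```text
time: 0.93
ee_pos: [0.4229, 0.2671, 0.2072]
orientation: [0.204, 0.979, -0.0, -0.0]
contact_force: [0.2, 0.7, 0.3]
gripper_width: 0.461
gripper_force: 0.0
```

drive_tool(
  steps=[
    [139,[-0.028,-0.0185,0.0015],[0,0,0]],
    [139,[-0.028,-0.0185,0.0015],[0,0,0]],
    [139,[-0.028,-0.0185,0.0015],[0,0,0]],
    [139,[-0.028,-0.0185,0.0015],[0,0,0]],
    [139,[-0.028,-0.0185,0.0015],[0,0,0]],
  ],
)

```text
time: 1.35
ee_pos: [0.5143, 0.1263, 0.1996]
orientation: [0.204, 0.979, -0.0, -0.0]
contact_force: [1.3, -0.4, -0.7]
gripper_width: 0.45
gripper_force: 0.0
```

drive_tool(
  steps=[
    [139,[-0.028,-0.0185,0.0015],[0,0,0]],
    [139,[-0.028,-0.0185,0.0015],[0,0,0]],
    [139,[-0.028,-0.0185,0.0015],[0,0,-0.075]],
    [139,[0,0,0],[0,0,0]],
    [139,[0,0,0],[0,0,0]],
  ],
)

```text
time: 1.77
ee_pos: [0.5688, 0.0421, 0.1943]
orientation: [0.169, 0.986, -0.0, -0.001]
contact_force: [-0.7, -0.0, -0.9]
gripper_width: 0.457
gripper_force: 0.0
```

```bash
python3 - <<'E'
from h import *
import cv2,pickle
s=sense();w=imaging.camera_info("wrist");im=imaging.get_image("wrist");pickle.dump((s,w),open("w1.pkl","wb"))
cv2.imwrite("pics/w1.png",cv2.resize(im[:,:,::-1],(800,600),interpolation=cv2.INTER_CUBIC))
print(s["ee_pos"],R.from_quat(s["orientation"]).as_matrix().round(3),s["joint_pos"].round(3),s["gripper_width"],s["time"])
f=800/560
for n,p in(("keep",[.6065,-.0138,.1055]),("pin",[.5365,-.129,.073]),("post",[.5395,-.061,.109])):print(n,proj(w,p)*f)
E
```

```text
[0.56877253 0.0421469  0.19433291] [[-0.943  0.333 -0.002]
 [ 0.333  0.943  0.   ]
 [ 0.002 -0.001 -1.   ]] [ 0.014  0.009  1.365  0.     1.77  -1.217] 0.4570363460576977 1.7667
keep [341.034928   387.25252101]
pin [156.15267786 328.9878169 ]
post [226.25540385 319.25226051]
```

View pics/w1.png

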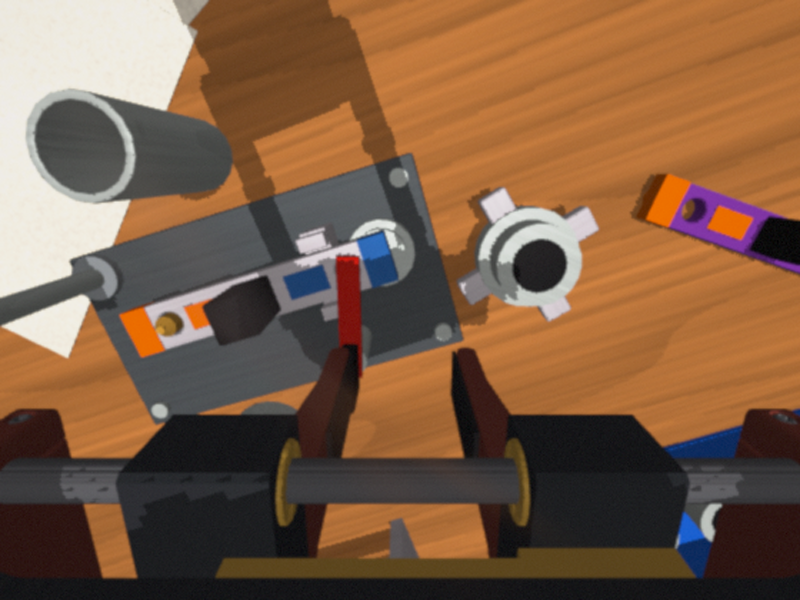

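The wrist view shows the red blade running straight along the tool x axis from (350,375) to (348,258), the pin tip near (163,330), and the post top near (215,330). The grip bar is hidden behind the left finger.

```bash
python3 - <<'E'
from h import *
import pickle
s,w=pickle.load(open("w1.pkl","rb"));f=.7
T=R.from_quat(s["orientation"])
for n,u,v,z in(("tip",347,257,.0695),("mid",349,320,.0695),("base",351,350,.0695),("pin",163,330,.073),("bar orange end",138,335,.059),("bar blue end",378,256,.059)):
    p=ray(w,u*f,v*f,z);print(n,p,"tool",T.inv().apply(p-s["ee_pos"])[:2])
p=np.array([.6065,-.0138,.0745]);print(T.inv().apply(p-s["ee_pos"]))
E
```

```text
tip [0.53393789 0.01426199 0.0695    ] tool [ 0.02328049 -0.03779841]
mid [ 0.57599955 -0.00085678  0.0695    ] tool [-0.02141492 -0.03806192]
base [ 0.59762604 -0.00783443  0.0695    ] tool [-0.04413081 -0.03744692]
pin [ 0.53875467 -0.12486799  0.073     ] tool [-0.02754247 -0.16740234]
bar orange end [ 0.53838787 -0.15359906  0.059     ] tool [-0.03678822 -0.19460889]
bar blue end [0.54193845 0.03283153 0.059     ] tool [ 0.02188927 -0.01761758]
[-0.05447226 -0.04012377  0.11973386]
```

drive_tool(
  steps=[
    [139,[-0.0275,-0.019,0],[0,0,0]],
    [139,[-0.028,-0.0195,0],[0,0,0]],
    [139,[0,0,0.03],[0,0,0]],
    [139,[0,0,0.03],[0,0,0]],
    [139,[0,0,0.03],[0,0,0]],
  ],
  grip_force=15,
)

```text
time: 2.23
ee_pos: [0.6085, -0.0099, 0.1053]
orientation: [0.167, 0.986, 0.0, 0.001]
contact_force: [0.6, -0.5, 0.3]
gripper_width: 0.457
gripper_force: 0.0
```

drive_tool(
  steps=[
    [139,[0,0,0.015],[0,0,0]],
    [139,[0,0,0.013],[0,0,0]],
    [139,[0,0,0],[0,0,0]],
    [210,[0,0,0],[0,0,0]],
    [255,[0,0,0],[0,0,0]],
  ],
)

```text
time: 2.65
ee_pos: [0.6092, -0.0105, 0.0797]
orientation: [0.167, 0.986, 0.0, 0.001]
contact_force: [0.3, 0.1, -0.5]
gripper_width: 0.345
gripper_force: 0.0
```

drive_tool(
  steps=[
    [255,[0,0,0],[0,0,0]],
    [255,[0,0,0],[0,0,0]],
    [255,[0,0,0],[0,0,0]],
    [255,[0,0,0],[0,0,0]],
    [255,[0,0,0],[0,0,0]],
  ],
)

```text
time: 3.07
ee_pos: [0.6089, -0.0117, 0.0792]
orientation: [0.167, 0.986, -0.0, 0.001]
contact_force: [-1.6, -2.1, 5.4]
gripper_width: 0.14
gripper_force: 15.0
```

drive_tool(
  steps=[
    [255,[0,0,0],[0,0,0.112]],
    [255,[0,0,0],[0,0,0.112]],
    [255,[0,0,0],[0,0,0.112]],
    [255,[0,0,0],[0,0,0.112]],
    [255,[0,0,0],[0,0,0.112]],
  ],
)

```text
time: 3.48
ee_pos: [0.6089, -0.0118, 0.0792]
orientation: [0.436, 0.9, -0.0, 0.001]
contact_force: [-1.7, -1.9, 6.2]
gripper_width: 0.137
gripper_force: 15.0
```

drive_tool(
  steps=[
    [255,[0,0,0],[0,0,0.112]],
    [255,[0,0,0],[0,0,0.112]],
    [255,[0,0,0],[0,0,0.112]],
    [255,[0,0,0],[0,0,0.112]],
    [255,[0,0,0],[0,0,0.112]],
  ],
)

```text
time: 3.9
ee_pos: [0.6089, -0.0118, 0.0792]
orientation: [0.668, 0.745, 0.0, 0.001]
contact_force: [-1.4, -2.1, 6.0]
gripper_width: 0.134
gripper_force: 15.0
```

drive_tool(
  steps=[
    [255,[0,0,0],[0,0,0]],
    [255,[0,0,0],[0,0,0]],
  ],
)

```text
time: 4.07
ee_pos: [0.6089, -0.0117, 0.0792]
orientation: [0.666, 0.746, 0.0, 0.001]
contact_force: [-1.2, -1.7, 5.5]
gripper_width: 0.136
gripper_force: 15.0
```

drive_tool(
  steps=[
    [139,[0,0,0],[0,0,0]],
    [139,[0,0,0],[0,0,0]],
    [139,[0,0,0],[0,0,0]],
    [139,[0,0,-0.03],[0,0,0]],
    [100,[0,0,-0.04],[0,0,0]],
  ],
)

```text
time: 4.48
ee_pos: [0.6059, -0.0107, 0.1427]
orientation: [0.665, 0.747, -0.003, -0.004]
contact_force: [1.1, -0.0, -0.3]
gripper_width: 0.469
gripper_force: 0.0
```

drive_tool(
  steps=[
    [50,[0,0,-0.04],[0,0,0]],
    [0,[-0.0133,-0.0245,0],[0,0,-0.1175]],
    [0,[-0.0105,-0.0258,0],[0,0,-0.1175]],
    [0,[-0.0073,-0.0268,0],[0,0,-0.1175]],
    [0,[0,0,0],[0,0,-0.1175]],
  ],
)

```text
time: 4.9
ee_pos: [0.5377, -0.0613, 0.1879]
orientation: [0.471, 0.882, -0.001, -0.0]
contact_force: [-0.9, 0.3, 0.6]
gripper_width: 0.856
gripper_force: 0.0
```

drive_tool(
  steps=[
    [0,[0,0,0],[0,0,-0.1175]],
    [0,[0,0,0],[0,0,-0.1175]],
    [0,[0,0,0],[0,0,-0.1175]],
    [0,[0,0,0],[0,0,-0.1175]],
    [0,[0,0,0],[0,0,-0.1175]],
  ],
)

```text
time: 5.32
ee_pos: [0.5401, -0.0592, 0.1872]
orientation: [0.195, 0.981, 0.0, -0.0]
contact_force: [-0.1, -0.3, 1.1]
gripper_width: 0.997
gripper_force: 0.0
```

drive_tool(
  steps=[
    [0,[0,0,0],[0,0,-0.1175]],
    [0,[0,0,0],[0,0,-0.1175]],
    [0,[0,0,0],[0,0,-0.1175]],
    [0,[0,0,0],[0,0,0]],
    [0,[0,0,0],[0,0,0]],
  ],
)

```text
time: 5.73
ee_pos: [0.5402, -0.0592, 0.1873]
orientation: [0.025, 1.0, 0.0, -0.0]
contact_force: [0.1, 0.1, -0.9]
gripper_width: 1.002
gripper_force: 0.0
```

```bash
python3 - <<'E'
from h import *
import cv2,pickle
s=sense();w=imaging.camera_info("wrist");im=imaging.get_image("wrist");pickle.dump((s,w),open("w2.pkl","wb"))
cv2.imwrite("pics/w2.png",cv2.resize(im[:,:,::-1],(800,600),interpolation=cv2.INTER_CUBIC))
print(s["ee_pos"],R.from_quat(s["orientation"]).as_matrix().round(4),s["joint_pos"].round(3),s["time"])
f=800/560
for n,p in(("pin",[.5365,-.129,.073]),("post",[.5395,-.061,.109])):print(n,proj(w,p)*f)
E
```

```text
[ 0.54018201 -0.05919822  0.18729981] [[-9.988e-01  4.910e-02 -5.000e-04]
 [ 4.910e-02  9.988e-01  3.000e-04]
 [ 5.000e-04  3.000e-04 -1.000e+00]] [-0.172 -0.065  1.451  0.     1.757 -1.694] 5.7333
pin [297.84477507 294.98507617]
post [400.4540677 311.6510375]
```

View pics/w2.png

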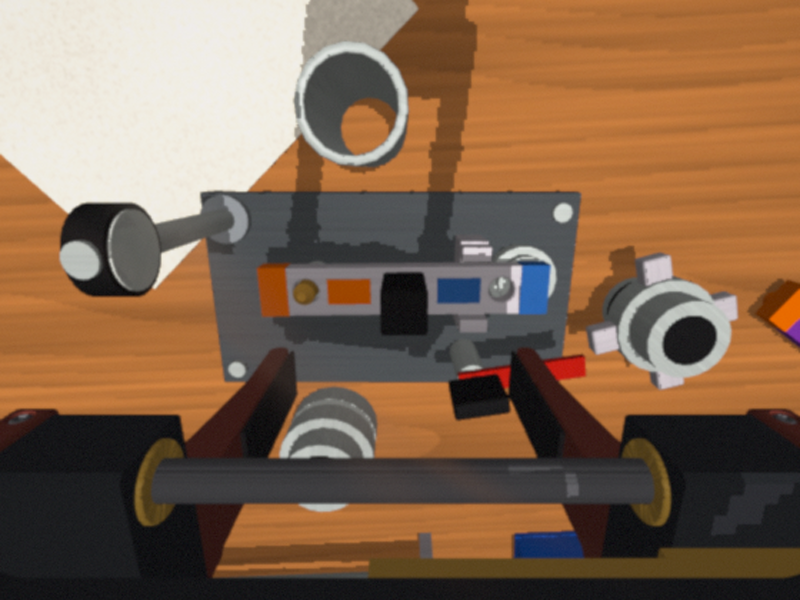

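The keeper is clear, with its red blade at (480..585,368) beside the strap. The post top is about (404,318), the pin tip about (301,291), and the bar ends are at (260,290) and (549,288).

```bash
python3 - <<'E'
from h import *
import pickle,cv2
s,w=pickle.load(open("w2.pkl","rb"));f=.7
T=R.from_quat(s["orientation"])
for n,u,v,z in(("post",404,318,.109),("pin",301,291,.073),("oend",260,290,.059),("bend",549,288.5,.059),("keepbar",480,394,.1055)):
    p=ray(w,u*f,v*f,z);print(n,p,"tool",T.inv().apply(p-s["ee_pos"])[:2])
im=cv2.imread("pics/w2.png")[220:400,210:450];cv2.imwrite("pics/w2c.png",cv2.resize(im,None,fx=3.3,fy=3.3,interpolation=cv2.INTER_CUBIC))
E
```

```text
post [ 0.54351148 -0.0591258   0.109     ] tool [-0.00335861  0.00021546]
pin [ 0.53387609 -0.12659211  0.073     ] tool [ 0.00293511 -0.067652  ]
oend [ 0.53551636 -0.15847304  0.059     ] tool [-0.00027537 -0.09941755]
bend [0.54433638 0.04154968 0.059     ] tool [0.00073805 0.10079696]
keepbar [ 0.59750921 -0.0139696   0.1055    ] tool [-0.05507527  0.04796802]
```

View pics/w2c.png

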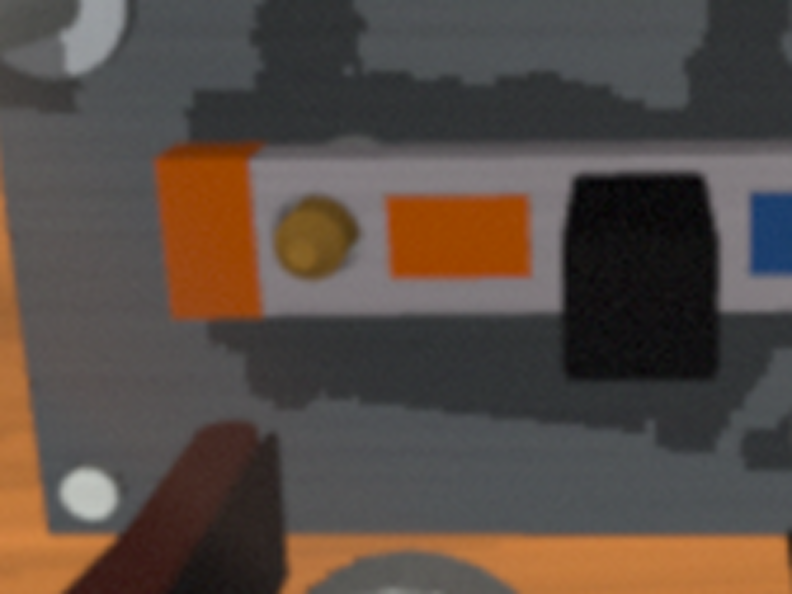

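drive_tool(
  steps=[
    [90,[-0.0005,0,0],[0,0,0]],
    [90,[0,0,0.03],[0,0,0]],
    [90,[0,0,0.035],[0,0,0]],
    [90,[0,0,0.03],[0,0,0]],
    [90,[0,0,0.015],[0,0,0]],
  ],
  grip_force=40,
)

```text
time: 6.2
ee_pos: [0.5388, -0.059, 0.073]
orientation: [0.024, 1.0, 0.0, -0.003]
contact_force: [0.6, -0.1, -1.0]
gripper_width: 0.665
gripper_force: 0.0
```

drive_tool(
  steps=[
    [90,[0,0,0.008],[0,0,0]],
    [90,[0,0,0],[0,0,0]],
    [90,[0,0,0],[0,0,0]],
    [180,[0,0,0],[0,0,0]],
    [255,[0,0,0],[0,0,0]],
  ],
)

```text
time: 6.62
ee_pos: [0.5419, -0.0595, 0.0718]
orientation: [0.023, 1.0, -0.0, 0.002]
contact_force: [-0.2, -0.0, 0.3]
gripper_width: 0.538
gripper_force: 0.0
```

drive_tool(
  steps=[
    [255,[0,0,0],[0,0,0]],
    [255,[0,0,0],[0,0,0]],
    [255,[0,0,0],[0,0,0]],
    [255,[0,0,0],[0,0,0]],
    [255,[0,0,0],[0,0,0]],
  ],
)

```text
time: 7.03
ee_pos: [0.5411, -0.0591, 0.0704]
orientation: [0.023, 1.0, 0.0, 0.001]
contact_force: [-0.8, 1.5, 4.1]
gripper_width: 0.319
gripper_force: 40.0
```

```bash
python3 - <<'E'
from h import *
import cv2,pickle
s=sense();w=imaging.camera_info("wrist");im=imaging.get_image("wrist");pickle.dump((s,w),open("w3.pkl","wb"))
cv2.imwrite("pics/w3.png",cv2.resize(im[:,:,::-1],(800,600),interpolation=cv2.INTER_CUBIC))
print(s["ee_pos"],R.from_quat(s["orientation"]).as_matrix().round(4),s["joint_pos"].round(3),s["time"],s["contact_force"],s["torque"],s["gripper_width"])
E
```

```text
[ 0.5411308  -0.05907997  0.07040483] [[-9.99e-01  4.54e-02  1.20e-03]
 [ 4.54e-02  9.99e-01  3.00e-04]
 [-1.20e-03  4.00e-04 -1.00e+00]] [-1.720e-01 -3.600e-02  1.630e+00  1.000e-03  1.546e+00 -1.697e+00] 7.0333 [-0.79052254  1.54725798  4.07330933] [0.38990529 0.07807606 0.06565613] 0.3186861387850327
```

View pics/w3.png

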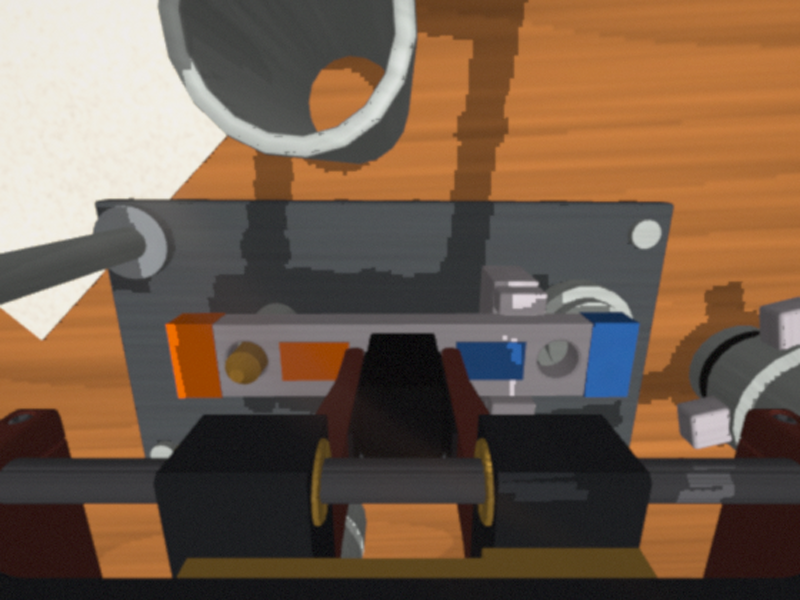

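The post is gripped. The bar's top face spans v 325–397, with the blue hole near (558,358) and the pin in the orange hole near (246,362).

```bash
python3 - <<'E'
from h import *
import pickle
s,w=pickle.load(open("w3.pkl","rb"));f=.7
T=R.from_quat(s["orientation"])
for n,u,v,z in(("bhole",558,358,.059),("pintip",240,366,.073),("pintip2",243,363,.073),("L up",216,324,.059),("L lo",219,397,.059),("R up",585,324,.059),("R lo",587,397,.059),("ol",175,361,.059),("br",632,361,.059)):
    p=ray(w,u*f,v*f,z);print(n,p.round(4),"tool",T.inv().apply(p-s["ee_pos"])[:2].round(4))
E
```

```text
bhole [0.5426 0.0077 0.059 ] tool [0.0016 0.0668]
pintip [ 0.5336 -0.1248  0.073 ] tool [ 0.0046 -0.066 ]
pintip2 [ 0.5323 -0.1234  0.073 ] tool [ 0.0059 -0.0647]
L up [ 0.5201 -0.138   0.059 ] tool [ 0.0174 -0.0798]
L lo [ 0.5547 -0.1426  0.059 ] tool [-0.0173 -0.0828]
R up [0.5273 0.0182 0.059 ] tool [0.0173 0.0766]
R lo [0.5622 0.0218 0.059 ] tool [-0.0174  0.0818]
ol [ 0.5363 -0.1588  0.059 ] tool [ 0.0003 -0.0998]
br [0.5455 0.04   0.059 ] tool [0.0002 0.0992]
```

drive_tool(
  steps=[
    [255,[0,0,-0.005],[0,0,0]],
    [255,[0,0,-0.01],[0,0,0]],
    [255,[0,0,-0.01],[0,0,0]],
    [255,[0,0,-0.01],[0,0,0]],
    [255,[0,0,-0.02],[0,0,0]],
  ],
)

```text
time: 7.5
ee_pos: [0.5395, -0.0595, 0.1235]
orientation: [0.023, 1.0, 0.0, -0.002]
contact_force: [-1.5, -0.6, -3.5]
gripper_width: 0.317
gripper_force: 40.0
```

drive_tool(
  steps=[
    [255,[0,0,-0.02],[0,0,0]],
    [255,[0,0,-0.02],[0,0,0]],
    [255,[0,0,-0.02],[0,0,0]],
    [255,[0,0,-0.01],[0,0,0]],
    [255,[0,0,0],[0,0,0]],
  ],
)

```text
time: 7.92
ee_pos: [0.5418, -0.0598, 0.1985]
orientation: [0.023, 1.0, -0.001, 0.003]
contact_force: [0.2, -0.9, -2.9]
gripper_width: 0.316
gripper_force: 40.0
```

drive_tool(
  steps=[
    [255,[0,0,0],[0,0,0.10472]],
    [255,[0,0,0],[0,0,0.10472]],
    [255,[0,0,0],[0,0,0.10472]],
    [255,[0,0,0],[0,0,0.10472]],
    [255,[0,0,0],[0,0,0.10472]],
  ],
)

```text
time: 8.33
ee_pos: [0.5401, -0.0594, 0.193]
orientation: [0.283, 0.959, -0.0, -0.001]
contact_force: [0.5, -0.3, -3.6]
gripper_width: 0.32
gripper_force: 40.0
```

drive_tool(
  steps=[
    [255,[0,0,0],[0,0,0.10472]],
    [255,[0,0,0],[0,0,0.10472]],
    [255,[0,0,0],[0,0,0.10472]],
    [255,[0,0,0],[0,0,0.10472]],
    [255,[0,0,0],[0,0,0.10472]],
  ],
)

```text
time: 8.75
ee_pos: [0.5402, -0.0594, 0.193]
orientation: [0.522, 0.853, -0.001, -0.001]
contact_force: [0.1, 0.0, -3.3]
gripper_width: 0.318
gripper_force: 40.0
```

drive_tool(
  steps=[
    [255,[0,0,0],[0,0,0.10472]],
    [255,[0,0,0],[0,0,0.10472]],
    [255,[0,0,0],[0,0,0.10472]],
    [255,[0,0,0],[0,0,0.10472]],
    [255,[0,0,0],[0,0,0.10472]],
  ],
)

```text
time: 9.17
ee_pos: [0.5401, -0.0594, 0.193]
orientation: [0.725, 0.689, -0.001, -0.001]
contact_force: [-0.3, 0.4, -3.7]
gripper_width: 0.317
gripper_force: 40.0
```

drive_tool(
  steps=[
    [255,[0,0,0],[0,0,0.10472]],
    [255,[0,0,0],[0,0,0.10472]],
    [255,[0,0,0],[0,0,0.10472]],
    [255,[0,0,0],[0,0,0.10472]],
    [255,[0,0,0],[0,0,0.10472]],
  ],
)

```text
time: 9.58
ee_pos: [0.5401, -0.0594, 0.193]
orientation: [0.879, 0.478, -0.001, -0.001]
contact_force: [-0.3, 0.2, -3.9]
gripper_width: 0.315
gripper_force: 40.0
```

drive_tool(
  steps=[
    [255,[0,0,0],[0,0,0.10472]],
    [255,[0,0,0],[0,0,0.10472]],
    [255,[0,0,0],[0,0,0.10472]],
    [255,[0,0,0],[0,0,0.10472]],
    [255,[0,0,0],[0,0,0.10472]],
  ],
)

```text
time: 10.0
ee_pos: [0.5401, -0.0594, 0.193]
orientation: [0.972, 0.234, -0.001, -0.0]
contact_force: [0.2, -0.3, -3.1]
gripper_width: 0.317
gripper_force: 40.0
```

drive_tool(
  steps=[
    [255,[0,0,0],[0,0,0.10472]],
    [255,[0,0,0],[0,0,0.10472]],
    [255,[0,0,0],[0,0,0.10472]],
    [255,[0,0,0],[0,0,0.10472]],
    [255,[0,0,0],[0,0,0.10472]],
  ],
)

```text
time: 10.42
ee_pos: [0.5402, -0.0594, 0.193]
orientation: [1.0, -0.026, -0.001, -0.0]
contact_force: [0.2, 1.2, -3.7]
gripper_width: 0.317
gripper_force: 40.0
```

drive_tool(
  steps=[
    [255,[0,0,0],[0,0,0]],
    [255,[0,0,0],[0,0,0]],
    [255,[0,0,0],[0,0,0]],
  ],
)

```text
time: 10.67
ee_pos: [0.5404, -0.0594, 0.1938]
orientation: [1.0, -0.021, -0.001, -0.0]
contact_force: [-0.9, 0.5, -4.5]
gripper_width: 0.312
gripper_force: 40.0
```

```bash
python3 - <<'E'
from h import *
s=sense();T=R.from_quat(s["orientation"]);M=T.as_matrix()
print(s["ee_pos"],M.round(4),s["joint_pos"].round(3),s["time"],s["contact_force"],s["torque"],s["gripper_width"])
print("xy to fitted, tool:",T.inv().apply(np.array([.5411,-.0591,s["ee_pos"][2]])-s["ee_pos"]),"yaw",np.degrees(np.arctan2(M[1,0],M[0,0])),"want",177.4-180)
E
```

```text
[ 0.54044972 -0.0593611   0.19382421] [[ 9.991e-01 -4.290e-02 -1.300e-03]
 [-4.290e-02 -9.991e-01  1.000e-04]
 [-1.300e-03 -1.000e-04 -1.000e+00]] [-0.172 -0.063  1.437 -0.     1.769  1.442] 10.6667 [-0.92134301  0.49292519 -4.52698412] [0.0055173  0.15685155 0.01878259] 0.3120187610893018
xy to fitted, tool: [ 6.38494229e-04 -2.88726005e-04 -8.10972523e-07] yaw -2.4564237666857225 want -2.5999999999999943
```

drive_tool(
  steps=[
    [255,[0.0006,-0.0003,0.015],[0,0,0]],
    [255,[0,0,0.025],[0,0,0]],
    [255,[0,0,0.025],[0,0,0]],
    [255,[0,0,0.015],[0,0,0]],
    [255,[0,0,0.005],[0,0,0]],
  ],
)

```text
time: 11.08
ee_pos: [0.5395, -0.0588, 0.1056]
orientation: [1.0, -0.022, -0.003, -0.0]
contact_force: [-0.1, -0.2, -4.9]
gripper_width: 0.318
gripper_force: 40.0
```

drive_tool(
  steps=[
    [255,[0,0,0],[0,0,0]],
    [255,[0,0,0],[0,0,0]],
    [255,[0,0,0],[0,0,0]],
  ],
)

```text
time: 11.33
ee_pos: [0.5422, -0.0593, 0.1115]
orientation: [1.0, -0.023, 0.001, 0.0]
contact_force: [0.6, -0.3, -3.3]
gripper_width: 0.315
gripper_force: 40.0
```

```bash
python3 - <<'E'
from h import *
import cv2,pickle
s=sense();w=imaging.camera_info("wrist");im=imaging.get_image("wrist");pickle.dump((s,w),open("w4.pkl","wb"))
cv2.imwrite("pics/w4.png",cv2.resize(im[:,:,::-1],(800,600),interpolation=cv2.INTER_CUBIC))
T=R.from_quat(s["orientation"]);M=T.as_matrix()
print(s["ee_pos"],M.round(4),s["time"],s["contact_force"])
print("xy to fitted, tool:",T.inv().apply(np.array([.5411,-.0591,s["ee_pos"][2]])-s["ee_pos"]))
E
```

```text
[ 0.54223146 -0.05925457  0.11150736] [[ 9.99e-01 -4.52e-02  2.80e-03]
 [-4.52e-02 -9.99e-01 -5.00e-04]
 [ 2.80e-03  4.00e-04 -1.00e+00]] 11.3333 [ 0.58048333 -0.29672534 -3.30483763]
xy to fitted, tool: [-1.13728764e-03 -1.03238950e-04 -3.27976029e-06]
```

View pics/w4.png

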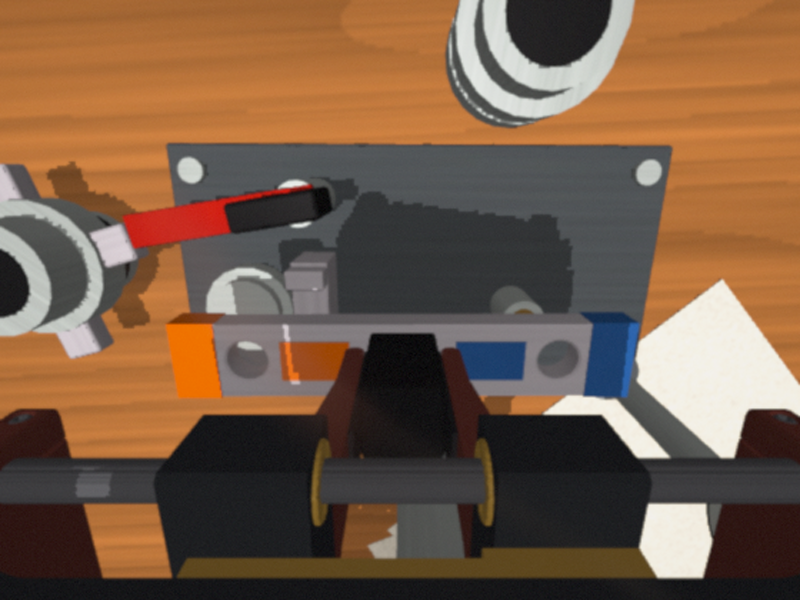

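The strap now points the right way: orange end left over the seal and rest, blue end right above the pin. It sits square in the grip and the keeper is clear. Lowering gently.

drive_tool(
  steps=[
    [255,[0,0,0.005],[0,0,0]],
    [255,[0,0,0.005],[0,0,0]],
    [255,[0,0,0.004],[0,0,0]],
    [255,[0,0,0.003],[0,0,0]],
    [255,[0,0,0.003],[0,0,0]],
  ],
)

```text
time: 11.8
ee_pos: [0.5411, -0.0591, 0.0889]
orientation: [1.0, -0.023, -0.0, -0.0]
contact_force: [-0.1, 0.2, -4.8]
gripper_width: 0.32
gripper_force: 40.0
```

drive_tool(
  steps=[
    [255,[0,0,0.003],[0,0,0]],
    [255,[0,0,0.003],[0,0,0]],
    [255,[0,0,0],[0,0,0]],
  ],
)

```text
time: 12.05
ee_pos: [0.541, -0.059, 0.0827]
orientation: [1.0, -0.023, -0.001, -0.0]
contact_force: [0.2, -0.1, -4.1]
gripper_width: 0.316
gripper_force: 40.0
```

drive_tool(
  steps=[
    [255,[0,0,0.003],[0,0,0]],
    [255,[0,0,0.003],[0,0,0]],
    [255,[0,0,0.003],[0,0,0]],
    [255,[0,0,0.002],[0,0,0]],
    [255,[0,0,0],[0,0,0]],
  ],
)

```text
time: 12.47
ee_pos: [0.541, -0.059, 0.0719]
orientation: [1.0, -0.023, -0.001, -0.0]
contact_force: [0.0, 0.5, -3.6]
gripper_width: 0.316
gripper_force: 40.0
```

drive_tool(
  steps=[
    [255,[0,0,0.001],[0,0,0]],
    [255,[0,0,0.0005],[0,0,0]],
    [255,[0,0,0],[0,0,0]],
    [255,[0,0,0],[0,0,0]],
  ],
)

```text
time: 12.8
ee_pos: [0.5414, -0.0591, 0.0713]
orientation: [1.0, -0.023, 0.0, 0.0]
contact_force: [0.5, -0.4, -3.6]
gripper_width: 0.321
gripper_force: 40.0
```

drive_tool(
  steps=[
    [255,[0,0,0.0005],[0,0,0]],
    [255,[0,0,0.0005],[0,0,0]],
    [255,[0,0,0.0005],[0,0,0]],
    [255,[0,0,0],[0,0,0]],
    [255,[0,0,0],[0,0,0]],
  ],
)

```text
time: 13.22
ee_pos: [0.5415, -0.0591, 0.0704]
orientation: [1.0, -0.023, 0.0, 0.0]
contact_force: [-2.5, 1.1, 2.9]
gripper_width: 0.314
gripper_force: 40.0
```

It is seated: z matches the fitted height and the force has turned upward. Releasing, rising and looking.

drive_tool(
  steps=[
    [90,[0,0,0],[0,0,0]],
    [90,[0,0,0],[0,0,0]],
    [90,[0,0,0],[0,0,0]],
    [90,[0,0,-0.01],[0,0,0]],
    [90,[0,0,-0.03],[0,0,0]],
  ],
)

```text
time: 13.63
ee_pos: [0.5388, -0.0587, 0.1054]
orientation: [1.0, -0.023, -0.004, -0.001]
contact_force: [0.5, -0.7, -1.0]
gripper_width: 0.638
gripper_force: 0.0
```

drive_tool(
  steps=[
    [90,[0,0,-0.04],[0,0,0]],
    [90,[0,0,-0.04],[0,0,0]],
    [139,[0,0,0],[0,0,0]],
    [139,[0,0,0],[0,0,0]],
    [139,[0,0,0],[0,0,0]],
  ],
)

```text
time: 14.05
ee_pos: [0.5415, -0.0591, 0.19]
orientation: [1.0, -0.023, 0.0, 0.0]
contact_force: [-0.8, -0.1, -0.9]
gripper_width: 0.473
gripper_force: 0.0
```

```bash
python3 - <<'E'
from h import *
import cv2,pickle
s=sense();w=imaging.camera_info("wrist");im=imaging.get_image("wrist");pickle.dump((s,w),open("w5.pkl","wb"))
cv2.imwrite("pics/w5.png",cv2.resize(im[:,:,::-1],(800,600),interpolation=cv2.INTER_CUBIC))
T=R.from_quat(s["orientation"]);M=T.as_matrix()
print(s["ee_pos"],M.round(4),s["time"],s["joint_pos"].round(3))
E
```

```text
[ 0.5414705  -0.05911949  0.18998355] [[ 9.989e-01 -4.580e-02  8.000e-04]
 [-4.580e-02 -9.989e-01 -2.000e-04]
 [ 8.000e-04  1.000e-04 -1.000e+00]] 14.05 [-0.171 -0.063  1.444 -0.     1.76   1.445]
```

View pics/w5.png

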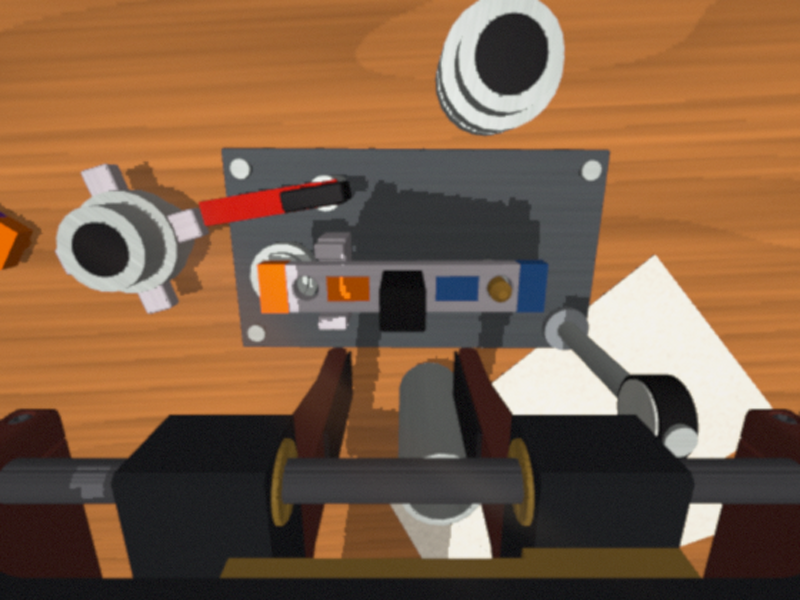

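The strap is fitted with its blue end on the brass pin (499,288) and its orange end in the rest (330,290), lying level. The keeper is still open at (200..350,200). Now back to the keeper grip.

drive_tool(
  steps=[
    [139,[0.0217,-0.0168,0],[0,0,0]],
    [139,[0.0217,-0.0168,0],[0,0,0]],
    [139,[0.0218,-0.0168,0],[0,0,0]],
    [139,[0,0,0],[0,0,-0.1153]],
    [139,[0,0,0],[0,0,-0.1153]],
  ],
  grip_force=15,
)

```text
time: 14.52
ee_pos: [0.6087, -0.0106, 0.186]
orientation: [0.995, 0.096, -0.003, -0.001]
contact_force: [-0.4, -0.1, 0.5]
gripper_width: 0.458
gripper_force: 0.0
```

drive_tool(
  steps=[
    [139,[0,0,0],[0,0,-0.1153]],
    [139,[0,0,0],[0,0,-0.1153]],
    [139,[0,0,0],[0,0,-0.1153]],
    [139,[0,0,0],[0,0,-0.1153]],
    [139,[0,0,0],[0,0,-0.1153]],
  ],
)

```text
time: 14.93
ee_pos: [0.608, -0.0117, 0.1871]
orientation: [0.927, 0.374, -0.002, -0.001]
contact_force: [0.6, 0.3, 0.4]
gripper_width: 0.455
gripper_force: 0.0
```

drive_tool(
  steps=[
    [139,[0,0,0],[0,0,-0.1153]],
    [139,[0,0,0],[0,0,-0.1153]],
    [139,[0,0,0],[0,0,-0.1153]],
    [139,[0,0,0],[0,0,-0.1153]],
    [139,[0,0,0],[0,0,-0.1153]],
  ],
)

```text
time: 15.35
ee_pos: [0.608, -0.0117, 0.1871]
orientation: [0.783, 0.622, -0.001, -0.001]
contact_force: [0.1, 0.3, 0.6]
gripper_width: 0.461
gripper_force: 0.0
```

drive_tool(
  steps=[
    [139,[0,0,0],[0,0,-0.1153]],
    [139,[0,0,0],[0,0,-0.1153]],
    [139,[0,0,0],[0,0,-0.1153]],
    [139,[0,0,0],[0,0,0]],
    [139,[0,0,0],[0,0,0]],
  ],
)

```text
time: 15.77
ee_pos: [0.6082, -0.0117, 0.1878]
orientation: [0.667, 0.745, -0.001, -0.001]
contact_force: [0.1, -0.3, 0.0]
gripper_width: 0.452
gripper_force: 0.0
```

```bash
python3 - <<'E'
from h import *
s=sense();T=R.from_quat(s["orientation"]);M=T.as_matrix()
print(s["ee_pos"],s["time"],s["joint_pos"].round(3))
print("to keeper, tool:",T.inv().apply(np.array([.6089,-.0117,.078])-s["ee_pos"]),"yaw",np.degrees(np.arctan2(M[1,0],M[0,0])))
E
```

```text
[ 0.60820141 -0.01169898  0.18783732] 15.7667 [-0.075  0.112  1.27  -0.     1.763 -0.185]
to keeper, tool: [-0.00013495  0.0010089   0.10983482] yaw 96.26990061641987
```

drive_tool(
  steps=[
    [139,[0,0,0.03],[0,0,0]],
    [139,[0,0,0.035],[0,0,0]],
    [139,[0,0,0.025],[0,0,0]],
    [139,[0,0,0.012],[0,0,0]],
    [139,[0,0,0.007],[0,0,0]],
  ],
)

```text
time: 16.18
ee_pos: [0.6073, -0.0116, 0.0774]
orientation: [0.667, 0.745, -0.001, -0.002]
contact_force: [0.1, 0.2, 0.8]
gripper_width: 0.457
gripper_force: 0.0
```

drive_tool(
  steps=[
    [139,[0,0,0],[0,0,0]],
    [139,[0,0,0],[0,0,0]],
    [255,[0,0,0],[0,0,0]],
    [255,[0,0,0],[0,0,0]],
    [255,[0,0,0],[0,0,0]],
  ],
)

```text
time: 16.6
ee_pos: [0.6096, -0.0118, 0.0824]
orientation: [0.666, 0.746, 0.001, 0.001]
contact_force: [-0.7, -0.4, 0.2]
gripper_width: 0.263
gripper_force: 0.0
```

drive_tool(
  steps=[
    [255,[0,0,0],[0,0,0]],
    [255,[0,0,0],[0,0,0]],
    [255,[0,0,0],[0,0,0]],
    [255,[0,0,0],[0,0,0]],
  ],
)

```text
time: 16.93
ee_pos: [0.6089, -0.0118, 0.0814]
orientation: [0.666, 0.746, 0.0, 0.0]
contact_force: [-0.7, 0.7, 4.4]
gripper_width: 0.142
gripper_force: 15.0
```

drive_tool(
  steps=[
    [255,[0,0,0],[0,0,-0.115]],
    [255,[0,0,0],[0,0,-0.115]],
    [255,[0,0,0],[0,0,-0.115]],
    [255,[0,0,0],[0,0,-0.115]],
    [255,[0,0,0],[0,0,-0.115]],
  ],
)

```text
time: 17.35
ee_pos: [0.6089, -0.0118, 0.0814]
orientation: [0.425, 0.905, 0.0, 0.0]
contact_force: [-1.2, -0.3, 3.5]
gripper_width: 0.139
gripper_force: 15.0
```

drive_tool(
  steps=[
    [255,[0,0,0],[0,0,-0.115]],
    [255,[0,0,0],[0,0,-0.115]],
    [255,[0,0,0],[0,0,-0.115]],
    [255,[0,0,0],[0,0,-0.115]],
    [255,[0,0,0],[0,0,-0.115]],
  ],
)

```text
time: 17.77
ee_pos: [0.6089, -0.0118, 0.0814]
orientation: [0.151, 0.989, 0.0, 0.0]
contact_force: [-1.9, -0.5, 4.5]
gripper_width: 0.14
gripper_force: 15.0
```

drive_tool(
  steps=[
    [255,[0,0,0],[0,0,-0.115]],
    [255,[0,0,0],[0,0,-0.1]],
    [255,[0,0,0],[0,0,-0.04]],
    [255,[0,0,0],[0,0,0]],
    [255,[0,0,0],[0,0,0]],
  ],
)

```text
time: 18.18
ee_pos: [0.6089, -0.0118, 0.0814]
orientation: [0.027, 1.0, -0.0, 0.0]
contact_force: [-1.9, 0.1, 5.3]
gripper_width: 0.137
gripper_force: 15.0
```

```bash
python3 - <<'E'
from h import *
s=sense();M=R.from_quat(s["orientation"]).as_matrix()
print(s["ee_pos"],s["time"],s["torque"],s["contact_force"],"yaw",np.degrees(np.arctan2(M[1,0],M[0,0])))
E
```

```text
[ 0.60890839 -0.01176508  0.08135192] 18.1833 [0.00851489 0.46033343 0.01687917] [-1.91462142  0.1360018   5.3329026 ] yaw 176.88597333322446
```

drive_tool(
  steps=[
    [255,[0,0,0],[0,0,-0.02]],
    [255,[0,0,0],[0,0,-0.02]],
    [255,[0,0,0],[0,0,0]],
    [255,[0,0,0],[0,0,0]],
  ],
)

```text
time: 18.52
ee_pos: [0.609, -0.0118, 0.0814]
orientation: [0.008, 1.0, -0.0, 0.0]
contact_force: [-1.3, -0.0, 4.4]
gripper_width: 0.143
gripper_force: 15.3
```

```bash
python3 - <<'E'
from h import *
s=sense();M=R.from_quat(s["orientation"]).as_matrix()
print(s["ee_pos"],s["time"],s["torque"],s["contact_force"],"yaw",np.degrees(np.arctan2(M[1,0],M[0,0])))
E
```

```text
[ 0.60902316 -0.01178086  0.08135043] 18.5167 [ 0.10938568  0.39612265 -0.39416245] [-1.32294373 -0.03581786  4.41884352] yaw 179.12767974728092
```

The torque step (−0.39 N m) shows the keeper is on its stop. Releasing and rising clear.

drive_tool(
  steps=[
    [139,[0,0,0],[0,0,0]],
    [139,[0,0,0],[0,0,0]],
    [139,[0,0,0],[0,0,0]],
    [139,[0,0,0],[0,0,0]],
    [139,[0,0,-0.015],[0,0,0]],
  ],
)

```text
time: 18.93
ee_pos: [0.6069, -0.0115, 0.0917]
orientation: [0.007, 1.0, 0.0, -0.003]
contact_force: [-0.2, -0.0, -0.4]
gripper_width: 0.447
gripper_force: 0.0
```

drive_tool(
  steps=[
    [139,[0,0,-0.03],[0,0,0]],
    [139,[0,0,-0.04],[0,0,0]],
    [139,[0,0.02,-0.04],[0,0,0]],
    [139,[0,0.035,0],[0,0,0]],
    [139,[0,0.035,0],[0,0,0]],
  ],
)

```text
time: 19.35
ee_pos: [0.6113, 0.077, 0.207]
orientation: [0.008, 1.0, 0.0, 0.003]
contact_force: [0.3, 0.2, -1.0]
gripper_width: 0.454
gripper_force: 0.0
```

drive_tool(
  steps=[
    [139,[0,0,0],[0,0,0]],
    [139,[0,0,0],[0,0,0]],
    [139,[0,0,0],[0,0,0]],
  ],
)

```text
time: 19.6
ee_pos: [0.6098, 0.0767, 0.2022]
orientation: [0.006, 1.0, -0.0, -0.001]
contact_force: [-0.0, -0.8, -0.1]
gripper_width: 0.453
gripper_force: 0.0
```

```bash
python3 - <<'E'
from h import *
import cv2
s=sense();w=imaging.camera_info("wrist");im=imaging.get_image("wrist");t=imaging.get_image("top")[165:275,230:370]
a=cv2.resize(im[:,:,::-1],(400,300));b=cv2.resize(t[:,:,::-1],(800,629),interpolation=cv2.INTER_CUBIC)
o=np.zeros((600,800,3),np.uint8);
cv2.imwrite("pics/end.png",np.hstack([cv2.resize(im[:250,:,::-1][:,:400],(640,400))[:, :400],cv2.resize(t[:,:,::-1],(400,400))]) if 0 else np.vstack([cv2.resize(im[:210,:,::-1],(800,300),interpolation=cv2.INTER_CUBIC),cv2.resize(t[20:95,:,::-1],(800,300),interpolation=cv2.INTER_CUBIC)]))
print(s["ee_pos"],s["time"],proj(w,[.6075,-.0118,.1055]),proj(w,[.5276,-.0084,.0695]))
E
```

```text
[0.60978596 0.07671446 0.20220314] 19.6 [183.06812139 211.08882096] [189.56438399 117.21349821]
```

View pics/end.png

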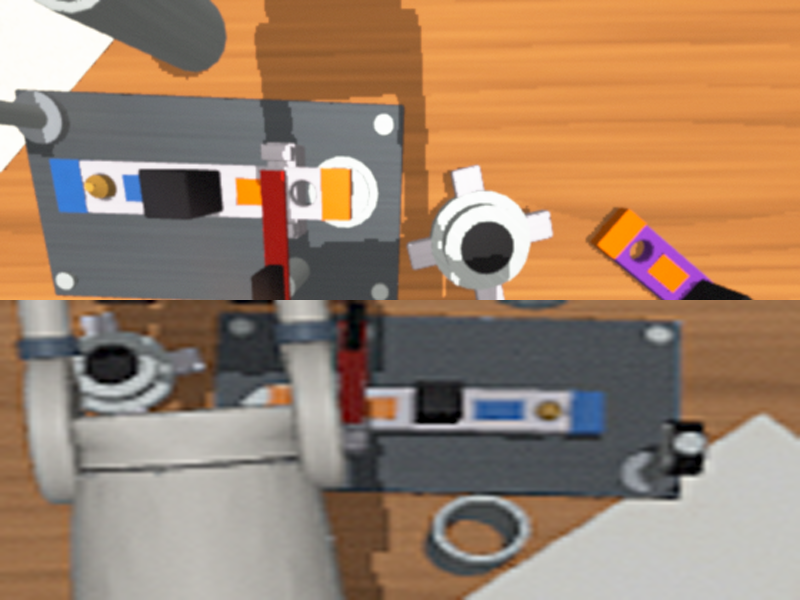

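The keeper blade lies square across the strap at (273,230). The blue end is on the pin, the orange end is over the seal, and the robot is clear of everything. Handing in.

```bash
python3 -c "
from plant import ticket
print(ticket.sign_off())"
```

```text
the job is handed in; nothing more can be done
None
```

I turned the strap end for end and refitted it fully down on the pin by its blue end, with the orange end in the rest over the seal. The keeper is closed against its stop, the gripper is clear, nothing else was touched, and I handed the job in at about 20 s.

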